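Free the seized cap of a digestion vessel

TASK

The bayonet cap of the steel digestion vessel has seized with dried salt. Take it by its black grip bar and rock it to and fro in small arcs, turning back whenever it binds instead of wrenching it (the bar's plastic stem would shear), until it breaks free; then turn it anticlockwise (seen from above) until the bayonet is open, lift the cap out and set it down gently in the steel tray, standing upright on its plug.

Things in the scene. Friction and masses are not known exactly. Their poses are not given: they have to be found in the camera images.
- vessel: Fixed upright round steel vessel, 97 mm across, rim 110 mm above the bench, clamped in an aluminium bench holder with a 130 x 130 x 10 mm base plate. Origin on the bench under its axis, z up; the cap's bayonet turns about this axis.
- cap: Loose bayonet cap, 0.3 kg: steel disc 96 mm across, 10 mm thick, over a slippery white plug 52 mm across and 50 mm long (lugs and thin pins stick out of the plug to 39 mm from its axis). Origin: centre of the plug's underside, z up along the axis; disc top at z = 60 mm, the black grip bar from z = 68 to 94 mm. Closed, the origin is 60 mm above the bench and its x axis is along the vessel's.
- vessel_mouth (a point): Centre of the vessel's rim. The seized cap at first has some 0.05 to 0.12 rad of free play each way; 0.1 to 0.3 N m grinds it on to a hard bind, 0.15 to 0.27 rad either side of closed and different each time. More torque on that side gains nothing, but lets the next push to the OTHER side grind on. After 3 to 8 pushes to alternate sides the salt is out of the way and the cap turns easily.
- cap_dimple (a point): Small dark index dimple on top of the cap's disc, 40 mm from the axis along the cap's x axis; it shows the cap's angle against the vessel's x axis: 0 (within 0.02 rad) when closed, anticlockwise from above positive and opening. The lugs let the cap rise only beyond 0.9 rad; the opening end stop is at about 1.08 rad, the other one at about -0.28 rad.
- grip_mid (a point): Middle of the grip bar, on the cap's axis, 83 mm above the underside of the plug (33 mm above the vessel's rim when closed). The bar is black plastic, 60 mm long along the point's x axis (the cap's x axis when untwisted), 14 mm thick along y, 26 mm high, its top 11 mm above this point; grip its two flat sides.
- grip_bar (a joint): Twist of the grip bar against the cap, rad, 0 when unloaded, positive anticlockwise from above. The bar's plastic stem is springy, 2 N m per rad, so the twist shows the torque put on the cap (0.3 N m is 0.15 rad). It shears at 0.25 rad (0.5 N m).
- tray: Fixed shallow square tray of bare steel, 140 x 140 mm outside, 16 mm high, floor 2.5 mm thick. Origin on the bench under its middle.
- beaker: Small glass beaker, 44 mm across, 56 mm high: a bystander to be left alone.
- sample_vial: Screw-cap vial, 25 mm across, 53 mm high: a bystander.
- timer: Lab timer, 66 x 58 x 20 mm: a bystander.
- stopper: Rubber stopper, 35 mm across, 30 mm high: a bystander.
- dropper_bottle: Amber dropper bottle, 35 mm across, 110 mm high: a bystander.
- marker: Felt marker lying on the log book: a bystander.

How it is judged:
By the outcome, as a careful person would: the job done as asked, in the order asked, and still so for the second after the job is handed in, with the robot touching nothing.
It also fails if it takes over 67 s, if anything falls off the work surface, if the arm or the gripper's body presses on something with over 40 N, if the wrist force passes 120 N, or if a joint passes its speed limit or range.

ROBOT

A 6-joint arm with a two-finger parallel gripper is mounted at the origin on a cart in front of the work surface, level with it; the furniture and walls round the work are solid. World frame = base frame: x ahead of the robot, y to its left, z up, the work surface at z = 0. Lengths are in mm, angles in rad, forces in N, time in s.
With the tool pointing down it reaches from about 350 to 975 mm from the base axis. Payload 7.1 kg.
Tool frame: the origin (TCP) lies at the very end of the fingers, on their centre line; the grasp point (between the pads) lies ctrl.hold_point_z behind it (ctrl.hold_point_z is the distance from the TCP to the grasp point, in mm); z points along the fingers, y is the line along which they close (so a half turn about z gives the same grasp; the last joint's range is limited). The gripper opens to 88 mm and grips with 3 to 60 N. Pads are 20 mm wide; open, the fingers measure 115 mm over their backs; the gripper's body (75 mm by 178 mm) begins 61 mm behind the grasp point.
Start: joints at [1.096, 0.423, 1.63, -0, 1.089, -0.019], TCP at [275.08, 561.191, 222.675] pointing down, gripper open.
Joint ranges: [-3, 3], [-0.9, 2.11], [0.09, 2.58], [-1.31, 4.45], [0.11, 2.69], [-2.54, 2.54]. Speed limits (rad/s): [2.39, 2.39, 3.01, 3.14, 3.14, 3.14].

INTERFACE

Orientations are given as a rotation vector (axis times angle).
In Python, from workcell import ctrl gives the robot as it stands. The module is installed in compiled form; this text tells all that it offers.
- The arm moves only by the shell command python3 -m creep 'ROWS'. ROWS is JSON, a list of rows, each an object with "translation": the shift along the tool's x, y, z in mm, a list of three; "angular": the turn, a rotation vector about the tool's x, y, z in rad, a list of three; "jaw": the opening, from 0 (shut) to 1 (fully open). A call has exactly 8 rows; each row is the pose to reach, as a shift and turn from the pose commanded when the call began, along the tool's axes at that moment; what a row does not reach only later rows make up. A row lasts 1/8 s, in which the tool goes at most 62.5 mm and 10.7 degrees, less where a joint would pass 70% of its speed; a pose out of reach is approached as far as the arm can. A call with a gripper value outside its range is refused whole. The fingers move at their own pace and stop on an object; the grip force is fixed at half the most. Time passes only in rows, so rows that repeat a pose let the fingers close, or fill a call up. It gives the time, the measured TCP pose, the force, the opening and the grip force at its end, in the units of the state.
- ctrl.get_obs(): the state, without advancing time (a new reading comes with each control period).
- ctrl.get_image(name): name is "side" or "top"; returns the picture (420x560x3 uint8, red, green, blue); there is no depth.
- ctrl.camera_info(name): a dict with "camera_matrix" (3x3 intrinsics, pixels), "world_from_camera" (4x4, takes a point from camera to world coordinates). Camera axes: x right, y up, looking along -z (the intrinsics and any distortion apply to the point x, -y, -z); pixel columns grow to the right and rows downward; lengths in mm; the calibration is good to about 2 mm. A picture is of the moment at which its call begins. camera_info takes no time and is no camera call.
- ctrl.close_job(): hands the job in; it is judged then, once.
Trained networks look in the newest picture that a camera, given by its name, has taken for a name from the list of things; names that differ only in an ending like _2 or _b are one class to them, and where a whole thing is asked for, a point or a joint stands for the part that bears it (a point fixed in the world has none). Each returns a list of dicts, best first, with "score" (0 to 1); they miss things now and then, are a little off and sometimes report something else, mostly with a low value. They report only what shows in the picture. A call takes as long as a camera call.
- ctrl.look_for(camera, label): "rect" ([left, top, right, bottom] in pixels, round what is visible of it).
The state is a dict: "t": time; "qpos": joint angles; "qvel": joint speeds; "joint_torque": joint torques, N m; "ee_pos": TCP position; "orientation": TCP orientation; "ft_force": force on the tool from outside, world axes, zero at the start; "moment": the same for the moment, N m; "width": finger opening in mm; "grasp_force": force on a finger pad.
Only numpy, scipy, OpenCV 4.12 (cv2) and the standard library are available. Lean on these libraries where they do the work, as an engineer would, in place of code of your own. Each camera call takes 0.05 s, during which the arm holds its last target. There are 200 camera calls.

## Working session

There is one attempt and no reset: what is moved stays moved. The work goes in short steps, Python scripts to look and compute and a shell command to move; the robot and the scene stay as the last step left them, time stands still between calls to the robot, and variables do not carry over. Pictures are saved under pics/ and viewed, at most 10 in all, crops included, and the job is handed in when it is done.

```bash
mkdir -p pics
cat > h.py <<'E'
import numpy as np,cv2
from workcell import ctrl
from scipy.spatial.transform import Rotation as R
def ray(cam,u,v):
    c=ctrl.camera_info(cam);K=np.array(c["camera_matrix"]);T=np.array(c["world_from_camera"])
    d=np.linalg.inv(K)@[u,v,1];d=np.array([d[0],-d[1],-d[2]])
    return T[:3,3],T[:3,:3]@d
def onz(cam,u,v,z):
    o,d=ray(cam,u,v);return o+d*(z-o[2])/d[2]
def proj(cam,p):
    c=ctrl.camera_info(cam);K=np.array(c["camera_matrix"]);T=np.array(c["world_from_camera"])
    q=T[:3,:3].T@(np.array(p)-T[:3,3]);q=K@[q[0],-q[1],-q[2]];return q[:2]/q[2]
def save(cam,n):
    im=np.array(ctrl.get_image(cam));cv2.imwrite(f"pics/{n}.png",im[:,:,::-1]);return im
E
python3 - <<'E'
from h import *
for c in("top","side"):
    save(c,c+"0"); print(c,ctrl.camera_info(c))
    for l in("vessel","cap","cap_dimple","grip_mid","tray","beaker","dropper_bottle"):
        print(l,[(np.round(d["rect"]),round(d["score"],2)) for d in ctrl.look_for(c,l)[:2]])
o=ctrl.get_obs();print(o,ctrl.hold_point_z)
print(R.from_rotvec(o["orientation"]).as_matrix().round(3))
E
```

```text
top {'camera_matrix': array([[416.10058002,   0.        , 274.44790819],
       [  0.        , 416.10058002, 205.20505074],
       [  0.        ,   0.        ,   1.        ]]), 'world_from_camera': array([[-2.69736513e-02,  9.89150074e-01, -1.44411053e-01,
         3.75324579e+02],
       [-9.99621278e-01, -2.74781925e-02, -1.50002657e-03,
         2.62111131e+02],
       [-5.45190611e-03,  1.44315900e-01,  9.89516648e-01,
         1.07888003e+03],
       [ 0.00000000e+00,  0.00000000e+00,  0.00000000e+00,
         1.00000000e+00]])}
vessel [(array([331., 197., 388., 258.]), 0.76)]
cap [(array([345., 203., 390., 247.]), 0.67)]
cap_dimple [(array([347., 207., 389., 248.]), 0.78)]
grip_mid [(array([364., 209., 378., 233.]), 0.69)]
tray [(array([249., 281., 266., 298.]), 0.7)]
beaker [(array([211., 132., 227., 152.]), 0.64)]
dropper_bottle [(array([200., 149., 216., 167.]), 0.65)]
side {'camera_matrix': array([[546.17070461,   0.        , 280.80600217],
       [  0.        , 546.17070461, 204.10378637],
       [  0.        ,   0.        ,   1.        ]]), 'world_from_camera': array([[ 9
[... 788 characters left out ...]
62994430e+00,  1.92728658e-05,
        1.08860904e+00, -1.90247708e-02]), 'qvel': array([-0.00085221,  0.00130748,  0.0007006 ,  0.00057964, -0.00012258,
        0.00044417]), 'joint_torque': array([ 1.88679805e-03, -5.44508815e+01, -2.74038237e+01,  6.44673337e-02,
        1.69541891e-02, -1.78484828e-05]), 'ee_pos': array([275.07871647, 561.15948719, 222.65920668]), 'orientation': array([-7.09795199e-01, -3.06032708e+00,  8.20182339e-05]), 'ft_force': array([ 0.08468328, -0.55736966, -0.45603203]), 'moment': array([0.02380418, 0.02674111, 0.01111632]), 'grasp_force': 0.0, 'width': 87.57359761290387} 18.700000000000003
[[-0.898  0.44  -0.   ]
 [ 0.44   0.898 -0.   ]
 [ 0.    -0.    -1.   ]]
```

Run:
```python
import cv2,numpy as np
a=cv2.imread("pics/top0.png");b=cv2.imread("pics/side0.png")
# 800x600: top whole 400x300, crops
c=np.zeros((600,800,3),np.uint8)
c[:300,:400]=cv2.resize(a,(400,300));c[300:,:400]=cv2.resize(b,(400,300))
c[:300,400:]=cv2.resize(a[190:265,320:420],(400,300),interpolation=cv2.INTER_CUBIC)
c[300:,400:]=cv2.resize(b[235:325,195:315],(400,300),interpolation=cv2.INTER_CUBIC)
cv2.imwrite("pics/m0.png",c)
```

```text
(no output)
```

View pics/m0.png

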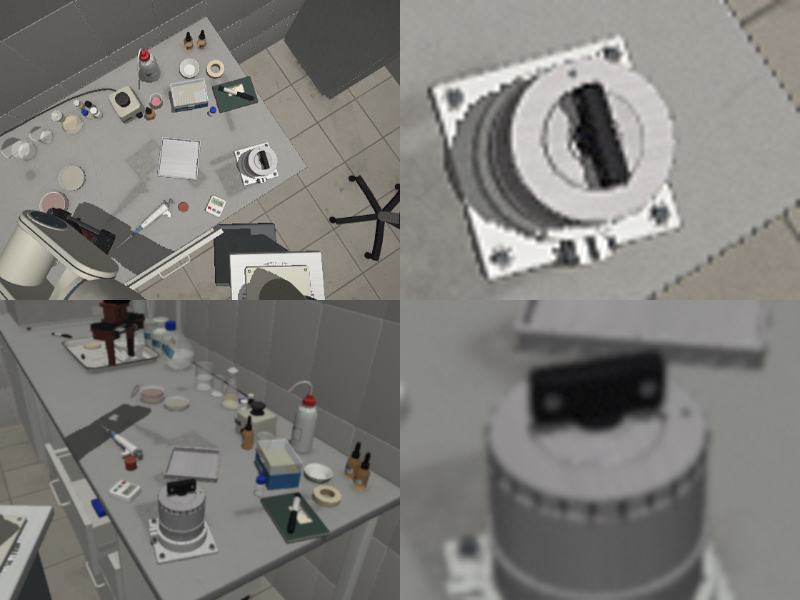

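The overview shows the vessel and cap at right, with the disc centre near top px (368,225.5) and the dimple near (363,208). The tray is at about (251,221), and the top detector's "tray" is actually the stopper. In the side view the dimple is at (280.5,268) and the tray at (268,231).

Run:
```python
from h import *
f=lambda x,y:(320+(x-400)/4-.4,190+y/4-.4)
s=lambda x,y:(195+(x-400)*.3-.35,235+(y-300)*.3-.35)
cs=[onz("top",*f(*p),10) for p in((430,83),(622,35),(682,228),(490,278))]
print("plate",np.round(cs,1),np.mean(cs,0).round(1)); 
for i in range(4): d=cs[(i+1)%4]-cs[i];print(np.linalg.norm(d).round(1),np.arctan2(d[1],d[0]).round(3))
E_=[onz("top",*f(*p),120) for p in((512,142),(673,142),(592,62),(592,222))];print("disc",np.round(E_,1))
c=np.mean(E_,0);print(c)
d=onz("top",*f(572,73),120);print("dimple",d,np.linalg.norm(d-c),np.arctan2(*(d-c)[[1,0]]))
d=onz("side",*s(685,411),120);print("dimple side",d,np.linalg.norm(d-c),np.arctan2(*(d-c)[[1,0]]))
for z in(154,):
  print("bar",[onz("top",*f(*p),z).round(1) for p in((572,88),(602,82),(629,180),(603,188))])
print("grip side",onz("side",254.5,262.5,143))
# tray by brightness
a=cv2.imread("pics/top0.png");b=cv2.imread("pics/side0.png")
c=np.zeros((600,800,3),np.uint8)
c[:,:400]=cv2.resize(a[180:270,220:280],(400,600),interpolation=cv2.INTER_CUBIC)
c[:300,400:]=cv2.resize(b[200:265,220:320],(400,300),interpolation=cv2.INTER_CUBIC)
cv2.imwrite("pics/tray.png",c)
```

```text
plate [[514.1 127.8  10. ]
 [542.1   1.8  10. ]
 [416.3 -28.8  10. ]
 [387.9  95.3  10. ]] [465.1  49.   10. ]
129.1 -1.352
129.4 -2.903
127.3 1.795
130.3 0.252
disc [[464.1  95.9 120. ]
 [461.6   3.  120. ]
 [509.5  47.  120. ]
 [416.9  52.5 120. ]]
[463.0218716   49.57752847 120.        ]
dimple [503.36594055  58.94358788 120.        ] 41.41698888312407 0.2281137285752314
dimple side [502.34235433  59.0023936  120.        ] 40.43424841133757 0.23525517752462938
bar [array([490.4,  66.6, 154. ]), array([493.3,  49.7, 154. ]), array([438.1,  38. , 154. ]), array([434. ,  52.7, 154. ])]
grip side [464.92184176  42.13654102 143.        ]
```

View pics/tray.png

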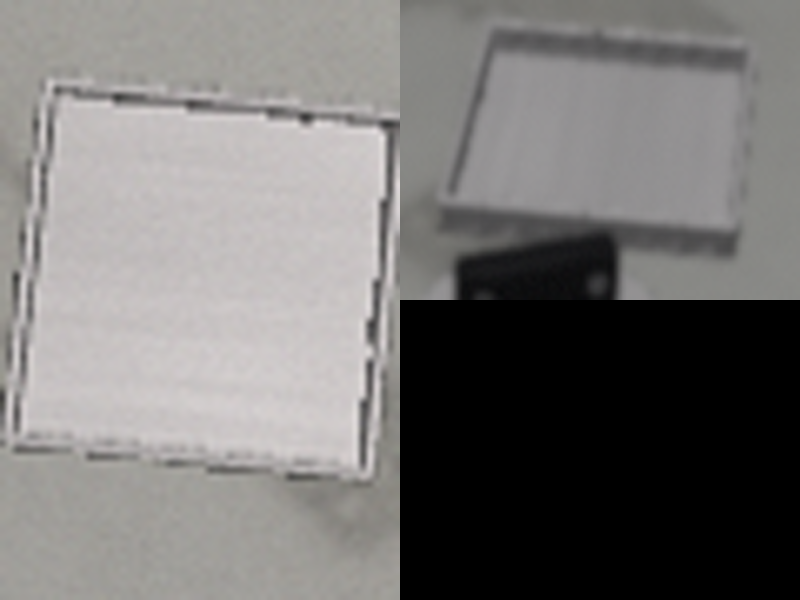

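```bash
python3 - <<'E'
from h import *
g=lambda x,y:(220+x/6.667-.4,180+y/6.667-.4)
cs=[onz("top",*g(*p),16) for p in((45,80),(400,112),(372,478),(3,445))];print("tray",np.round(cs,1),np.mean(cs,0))
s=lambda x,y:(220+(x-400)/4-.4,200+y/4.615-.4)
cs=[onz("side",*s(*p),16) for p in((490,22),(758,42),(738,232),(440,208))];print("tray side",np.round(cs,1),np.mean(cs,0))
E
cat >> h.py <<'E'
def delta(target,yang):
    "tool-frame shift and z turn to bring TCP to target with tool y at world angle yang"
    o=ctrl.get_obs();M=R.from_rotvec(o["orientation"]);N=R.from_matrix(np.array([[np.sin(yang),np.cos(yang),0],[-np.cos(yang),np.sin(yang),0],[0,0,-1]]).round(12))
    print("shift",(M.inv().apply(np.array(target)-o["ee_pos"])).round(1),"rot",(M.inv()*N).as_rotvec().round(3))
def st():
    o=ctrl.get_obs();m=R.from_rotvec(o["orientation"]).as_matrix()
    print("t",round(o["t"],2),"p",o["ee_pos"].round(1),"yang",round(np.arctan2(m[1,1],m[0,1]),3),"F",np.round(o["ft_force"],1),"M",np.round(o["moment"],3),"w",round(o["width"],1),"g",round(o["grasp_force"],1),"q6",round(o["qpos"][5],2))
E
python3 -m creep '[{"translation":[-26,-25,0],"angular":[0,0,0.17],"jaw":1},{"translation":[-52,-50,0],"angular":[0,0,0.34],"jaw":1},{"translation":[-78,-75,0],"angular":[0,0,0.51],"jaw":1},{"translation":[-104,-100,0],"angular":[0,0,0.68],"jaw":1},{"translation":[-130,-125,0],"angular":[0,0,0.85],"jaw":1},{"translation":[-156,-150,0],"angular":[0,0,1.02],"jaw":1},{"translation":[-182,-175,0],"angular":[0,0,1.19],"jaw":1},{"translation":[-208,-200,0],"angular":[0,0,1.36],"jaw":1}]'
python3 -c "
from h import *
st();delta([464,49.5,190],-1.336)"
```

```text
tray [[569.6 387.6  16. ]
 [553.1 249.8  16. ]
 [412.1 264.5  16. ]
 [428.4 405.1  16. ]] [490.8071927  326.72065951  16.        ]
tray side [[430.7 405.2  16. ]
 [571.5 389.8  16. ]
 [552.8 245.   16. ]
 [412.9 260.2  16. ]] [492.00399973 325.05324931  16.        ]
t: 1.8
ee_pos: [374.2, 289.1, 222.9]
orientation: [2.481, 1.927, 0.001]
ft_force: [0.4, -0.0, 0.4]
width: 87.6
grasp_force: 0.0
t 1.8 p [374.2 289.1 222.9] yang -0.25 F [ 0.4 -0.   0.4] M [-0.091  0.07  -0.087] w 87.6 g 0.0 q6 0.88Traceback (most recent call last):
  File "<string>", line 3, in <module>
    st();delta([464,49.5,190],-1.336)
         ~~~~~^^^^^^^^^^^^^^^^^^^^^^^
  File "h.py", line 17, in delta
    o=ctrl.get_obs();M=R.from_rotvec(o["orientation"]);N=R.from_matrix(np.array([[np.sin(yang),np.cos(yang),0],[-np.cos(yang),np.sin(yang),0],[0,0,-1]]).round(12))
                                                         ~~~~~~~~~~~~~^^^^^^^^^^^^^^^^^^^^^^^^^^^^^^^^^^^^^^^^^^^^^^^^^^^^^^^^^^^^^^^^^^^^^^^^^^^^^^^^^^^^^^^^^^^^^
  File "scipy/spatial/transform/_rotation.pyx", line 1143, in scipy.spatial.transform._rotation.Rotation.from_matrix
ValueError: Non-positive determinant (left-handed or null coordinate frame) in rotation matrix 0: [[-0.97256175  0.23264491  0.        ]
 [-0.23264491 -0.97256175  0.        ]
 [ 0.          0.         -1.        ]].
```

```bash
sed -i 's/\[\[np.sin(yang),np.cos(yang),0\],\[-np.cos(yang),np.sin(yang),0\]/[[-np.sin(yang),np.cos(yang),0],[np.cos(yang),np.sin(yang),0]/' h.py
python3 -c "
from h import *
st();delta([464,49.5,190],-1.336)"
```

```text
t 1.8 p [374.2 289.1 222.9] yang -0.25 F [ 0.4 -0.   0.4] M [-0.091  0.07  -0.087] w 87.6 g 0.0 q6 0.88
shift [-209.8  146.4   32.9] rot [ 0.000e+00 -1.000e-03  1.086e+00]
```

```bash
python3 -m creep '[{"translation":[-35,24,2],"angular":[0,0,0.17],"jaw":1},{"translation":[-70,49,6],"angular":[0,0,0.34],"jaw":1},{"translation":[-105,73,12],"angular":[0,0,0.51],"jaw":1},{"translation":[-140,98,18],"angular":[0,0,0.68],"jaw":1},{"translation":[-175,122,24],"angular":[0,0,0.85],"jaw":1},{"translation":[-210,146,33],"angular":[0,0,1.02],"jaw":1},{"translation":[-210,146,33],"angular":[0,0,1.09],"jaw":1},{"translation":[-210,146,33],"angular":[0,0,1.09],"jaw":1}]' >/dev/null
python3 -c "
from h import *
st();delta([464,49.5,128],-1.336)
a=save('top','t1')[170:270,320:440];b=save('side','s1')[150:330,180:330]
c=np.zeros((480,800,3),np.uint8);c[:333,:400]=cv2.resize(a,(400,333));c[:,400:]=cv2.resize(b,(400,480));cv2.imwrite('pics/m1.png',c[:,:,::-1])"
```

```text
t 2.8 p [464.6  50.5 189.7] yang -1.335 F [ 0.4 -0.6  0.4] M [-0.001  0.158 -0.003] w 88.0 g 0.0 q6 1.42
shift [-0.8  0.8 61.7] rot [-0.     0.     0.001]
```

View pics/m1.png

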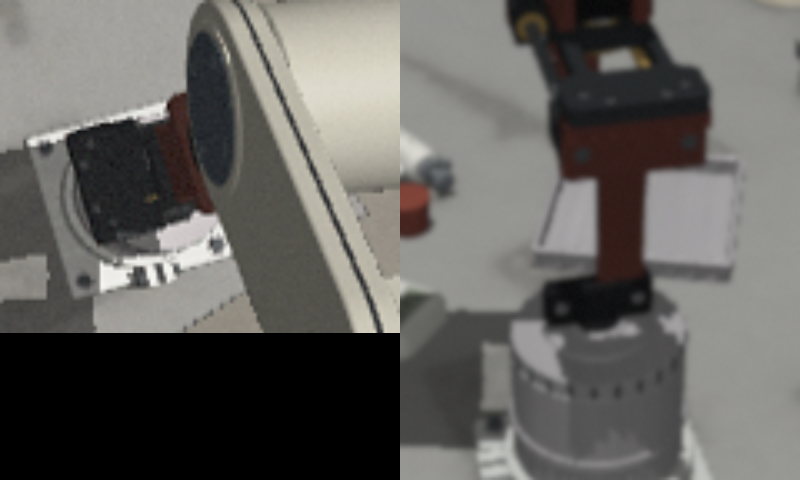

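The gripper stands over the cap with its fingers straddling the bar, and in the side view the finger lines up with the middle of the bar. I'll go down and close.

```bash
python3 -m creep '[{"translation":[-0.8,0.5,20],"angular":[0,0,0],"jaw":1},{"translation":[-0.8,0.5,42],"angular":[0,0,0],"jaw":1},{"translation":[-0.8,0.5,58],"angular":[0,0,0],"jaw":1},{"translation":[-0.8,0.5,62],"angular":[0,0,0],"jaw":1},{"translation":[-0.8,0.5,62],"angular":[0,0,0],"jaw":0.5},{"translation":[-0.8,0.5,62],"angular":[0,0,0],"jaw":0.2},{"translation":[-0.8,0.5,62],"angular":[0,0,0],"jaw":0.1},{"translation":[-0.8,0.5,62],"angular":[0,0,0],"jaw":0}]' >/dev/null
python3 -c "
from h import *
st()"
```

```text
t 3.9 p [464.1  50.3 128. ] yang -1.335 F [ 0.   0.2 -0.1] M [0.018 0.195 0.045] w 50.9 g 0.0 q6 1.42
```

```bash
python3 -m creep '[{"translation":[0,0,0],"angular":[0,0,0],"jaw":0},{"translation":[0,0,0],"angular":[0,0,0],"jaw":0},{"translation":[0,0,0],"angular":[0,0,0],"jaw":0},{"translation":[0,0,0],"angular":[0,0,0],"jaw":0},{"translation":[0,0,0],"angular":[0,0,0],"jaw":0},{"translation":[0,0,0],"angular":[0,0,0],"jaw":0},{"translation":[0,0,0],"angular":[0,0,0],"jaw":0},{"translation":[0,0,0],"angular":[0,0,0],"jaw":0}]' >/dev/null
python3 -c "
from h import *
st()"
```

```text
t 4.9 p [463.8  50.2 127.7] yang -1.335 F [ 0.  -0.2 -0.4] M [-0.012  0.137 -0.029] w 13.6 g 30.0 q6 1.42
```

```bash
python3 -m creep '[{"translation":[0,0,0],"angular":[0,0,-0.05],"jaw":0},{"translation":[0,0,0],"angular":[0,0,-0.10],"jaw":0},{"translation":[0,0,0],"angular":[0,0,-0.15],"jaw":0},{"translation":[0,0,0],"angular":[0,0,-0.20],"jaw":0},{"translation":[0,0,0],"angular":[0,0,-0.24],"jaw":0},{"translation":[0,0,0],"angular":[0,0,-0.28],"jaw":0},{"translation":[0,0,0],"angular":[0,0,-0.28],"jaw":0},{"translation":[0,0,0],"angular":[0,0,-0.28],"jaw":0}]' >/dev/null
cat > dim.py <<'E'
from h import *
import sys
st()
im=save('side',sys.argv[1])
C=np.array([463.5,49.5,120]);g=im.mean(2)
v=[]
for a in np.arange(-.45,1.3,.02):
    t=.237+a;p=C+40*np.array([np.cos(t),np.sin(t),0]);u=proj('side',p)
    v.append((g[int(round(u[1])),int(round(u[0]))],round(a,2)))
s=sorted(v)[:5];print("dark at cap angle",[(b,round(x)) for x,b in s])
E
python3 dim.py s2
```

```text
t 5.9 p [463.7  50.3 127.7] yang -1.056 F [-0.4  1.2  0.6] M [ 0.201  0.245 -0.063] w 13.6 g 30.0 q6 1.14
dark at cap angle [(np.float64(0.57), 34), (np.float64(0.59), 34), (np.float64(1.25), 34), (np.float64(1.27), 34), (np.float64(1.29), 34)]
```

```bash
python3 -c "
from h import *
im=cv2.imread('pics/s2.png');a=cv2.imread('pics/side0.png')
c=np.hstack([cv2.resize(x[240:310,210:300],(400,311),interpolation=cv2.INTER_CUBIC) for x in(a,im)]);cv2.imwrite('pics/m2.png',c)
for i in range(8):
  ctrl.get_image('top');print(ctrl.get_obs()['moment'][2].round(3))"
```

```text
-0.103
-0.125
-0.082
-0.113
-0.065
-0.043
-0.103
-0.091
```

View pics/m2.png

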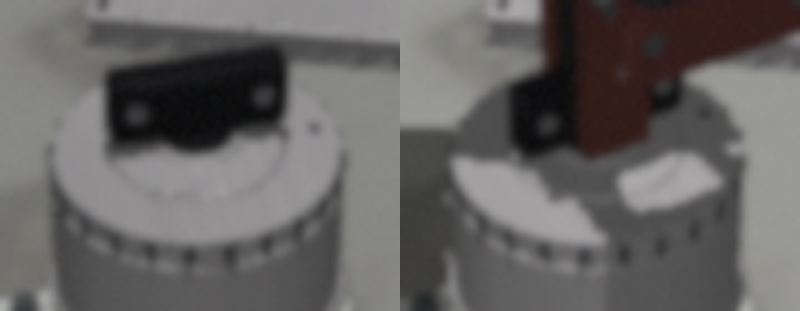

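Left is before, with the dimple at crop (315,128). Right is now, with the dimple moved to (305,112) in the shadow, so the cap has turned.

```bash
cat > dim.py <<'E'
from h import *
import sys
def dimple(im):
    g=im.mean(2).astype(np.float32);k=cv2.morphologyEx(g,cv2.MORPH_BLACKHAT,np.ones((7,7)))
    C=np.array([463.5,49.5,120]);v=[]
    for a in np.arange(-.5,1.3,.01):
        t=.237+a;u=proj('side',C+40*np.array([np.cos(t),np.sin(t),0]))
        v.append((float(cv2.getRectSubPix(k,(3,3),tuple(map(float,u))).max()),round(a,2)))
    a=np.array(v)
    s=[(x[1],round(x[0])) for i,x in enumerate(a) if x[0]>8 and x[0]>=a[max(0,i-6):i+7,0].max()]
    print("dimple cand (first..last of plateau)",[(float(p),q) for p,q in s])
if len(sys.argv)>2: dimple(cv2.imread(sys.argv[2])[:,:,::-1])
else:
    st();print("cmd turn",end=' ');o=ctrl.get_obs();m=R.from_rotvec(o["orientation"]).as_matrix();b=np.arctan2(m[1,1],m[0,1])+1.335;print(b.round(3))
    M=[]
    for i in range(7): im=ctrl.get_image('side');M.append(ctrl.get_obs()["moment"][2])
    t=-np.mean(M);print("torque %.3f -> cap %.3f"%(t,b-t/2))
    cv2.imwrite('pics/%s.png'%sys.argv[1],im[:,:,::-1]);dimple(im)
E
python3 dim.py x pics/side0.png; python3 dim.py x pics/s2.png
python3 -c "
from h import *
for u in((315,128),(305,112)):
  p=onz('side',210+u[0]/4.444-.4,240+u[1]/4.444-.4,120)-[463.5,49.5,120];print(np.linalg.norm(p),np.arctan2(p[1],p[0])-.237)"
```

```text
dimple cand (first..last of plateau) [(0.0, 30), (0.54, 31), (0.76, 12), (0.87, 12)]
dimple cand (first..last of plateau) [(-0.46, 55), (0.13, 18), (0.59, 29), (0.91, 10)]
40.20696413158442 -0.02563824089253905
39.92419361004134 0.2025765423926874
```

```bash
python3 -m creep '[{"translation":[0,0,0],"angular":[0,0,-0.03],"jaw":0},{"translation":[0,0,0],"angular":[0,0,-0.06],"jaw":0},{"translation":[0,0,0],"angular":[0,0,-0.09],"jaw":0},{"translation":[0,0,0],"angular":[0,0,-0.11],"jaw":0},{"translation":[0,0,0],"angular":[0,0,-0.11],"jaw":0},{"translation":[0,0,0],"angular":[0,0,-0.11],"jaw":0},{"translation":[0,0,0],"angular":[0,0,-0.11],"jaw":0},{"translation":[0,0,0],"angular":[0,0,-0.11],"jaw":0}]' >/dev/null;python3 dim.py s3
```

```text
t 7.35 p [463.9  50.2 127.7] yang -0.945 F [-1.4  2.5  1.9] M [ 0.388  0.372 -0.34 ] w 13.9 g 30.0 q6 1.03
cmd turn 0.39
torque 0.259 -> cap 0.260
dimple cand (first..last of plateau) [(-0.29, 37), (0.13, 16), (0.22, 15), (0.3, 15), (0.64, 25)]
```

```bash
python3 -m creep '[{"translation":[0,0,0],"angular":[0,0,0.12],"jaw":0},{"translation":[0,0,0],"angular":[0,0,0.24],"jaw":0},{"translation":[0,0,0],"angular":[0,0,0.36],"jaw":0},{"translation":[0,0,0],"angular":[0,0,0.48],"jaw":0},{"translation":[0,0,0],"angular":[0,0,0.56],"jaw":0},{"translation":[0,0,0],"angular":[0,0,0.62],"jaw":0},{"translation":[0,0,0],"angular":[0,0,0.66],"jaw":0},{"translation":[0,0,0],"angular":[0,0,0.69],"jaw":0}]' >/dev/null;python3 dim.py s4
```

```text
t 8.7 p [464.3  50.3 127.8] yang -1.635 F [0.4 4.  0.6] M [0.688 0.077 0.298] w 13.9 g 30.0 q6 1.72
cmd turn -0.3
torque -0.267 -> cap -0.167
dimple cand (first..last of plateau) [(-0.22, 17), (0.49, 25)]
```

```bash
python3 -m creep '[{"translation":[0,0,0],"angular":[0,0,0.02],"jaw":0},{"translation":[0,0,0],"angular":[0,0,0.04],"jaw":0},{"translation":[0,0,0],"angular":[0,0,0.05],"jaw":0},{"translation":[0,0,0],"angular":[0,0,0.05],"jaw":0},{"translation":[0,0,0],"angular":[0,0,0.05],"jaw":0},{"translation":[0,0,0],"angular":[0,0,0.05],"jaw":0},{"translation":[0,0,0],"angular":[0,0,0.05],"jaw":0},{"translation":[0,0,0],"angular":[0,0,0.05],"jaw":0}]' >/dev/null;python3 dim.py s5
```

```text
t 10.05 p [464.   50.2 127.7] yang -1.685 F [1.9 3.4 1.8] M [ 0.798 -0.155  0.365] w 13.4 g 30.0 q6 1.77
cmd turn -0.35
torque -0.369 -> cap -0.165
dimple cand (first..last of plateau) [(-0.18, 20), (0.55, 23)]
```

```bash
python3 -m creep '[{"translation":[0,0,0],"angular":[0,0,-0.12],"jaw":0},{"translation":[0,0,0],"angular":[0,0,-0.24],"jaw":0},{"translation":[0,0,0],"angular":[0,0,-0.36],"jaw":0},{"translation":[0,0,0],"angular":[0,0,-0.48],"jaw":0},{"translation":[0,0,0],"angular":[0,0,-0.56],"jaw":0},{"translation":[0,0,0],"angular":[0,0,-0.62],"jaw":0},{"translation":[0,0,0],"angular":[0,0,-0.65],"jaw":0},{"translation":[0,0,0],"angular":[0,0,-0.67],"jaw":0}]' >/dev/null;python3 dim.py s6
```

```text
t 11.4 p [462.7  50.  127.6] yang -1.016 F [-0.9  1.9  5.4] M [ 0.399  0.406 -0.275] w 13.8 g 30.0 q6 1.1
cmd turn 0.319
torque 0.289 -> cap 0.175
dimple cand (first..last of plateau) [(-0.41, 44), (0.13, 18), (0.64, 18)]
```

```bash
python3 -m creep '[{"translation":[0,0,0],"angular":[0,0,-0.02],"jaw":0},{"translation":[0,0,0],"angular":[0,0,-0.04],"jaw":0},{"translation":[0,0,0],"angular":[0,0,-0.05],"jaw":0},{"translation":[0,0,0],"angular":[0,0,-0.05],"jaw":0},{"translation":[0,0,0],"angular":[0,0,-0.05],"jaw":0},{"translation":[0,0,0],"angular":[0,0,-0.05],"jaw":0},{"translation":[0,0,0],"angular":[0,0,-0.05],"jaw":0},{"translation":[0,0,0],"angular":[0,0,-0.05],"jaw":0}]' >/dev/null;python3 dim.py s7
```

```text
t 12.75 p [462.7  50.  127.6] yang -0.967 F [-1.6  2.8  6. ] M [ 0.338  0.359 -0.287] w 13.7 g 30.0 q6 1.05
cmd turn 0.368
torque 0.400 -> cap 0.168
dimple cand (first..last of plateau) [(-0.32, 46), (0.13, 18), (0.65, 23)]
```

```bash
python3 -m creep '[{"translation":[0,0,0],"angular":[0,0,0.12],"jaw":0},{"translation":[0,0,0],"angular":[0,0,0.24],"jaw":0},{"translation":[0,0,0],"angular":[0,0,0.36],"jaw":0},{"translation":[0,0,0],"angular":[0,0,0.48],"jaw":0},{"translation":[0,0,0],"angular":[0,0,0.58],"jaw":0},{"translation":[0,0,0],"angular":[0,0,0.64],"jaw":0},{"translation":[0,0,0],"angular":[0,0,0.67],"jaw":0},{"translation":[0,0,0],"angular":[0,0,0.69],"jaw":0}]' >/dev/null;python3 dim.py s8
```

```text
t 14.1 p [463.7  50.  127.6] yang -1.656 F [1.  0.9 2.2] M [ 0.189 -0.037  0.146] w 13.7 g 30.0 q6 1.74
cmd turn -0.321
torque -0.118 -> cap -0.261
dimple cand (first..last of plateau) [(-0.35, 11), (0.49, 24)]
```

```bash
python3 -m creep '[{"translation":[0,0,0],"angular":[0,0,0.03],"jaw":0},{"translation":[0,0,0],"angular":[0,0,0.06],"jaw":0},{"translation":[0,0,0],"angular":[0,0,0.09],"jaw":0},{"translation":[0,0,0],"angular":[0,0,0.1],"jaw":0},{"translation":[0,0,0],"angular":[0,0,0.1],"jaw":0},{"translation":[0,0,0],"angular":[0,0,0.1],"jaw":0},{"translation":[0,0,0],"angular":[0,0,0.1],"jaw":0},{"translation":[0,0,0],"angular":[0,0,0.1],"jaw":0}]' >/dev/null;python3 dim.py s9
```

```text
t 15.45 p [463.8  50.2 127.6] yang -1.755 F [ 0.5 -3.4  2. ] M [-0.572 -0.027  0.294] w 13.7 g 30.0 q6 1.84
cmd turn -0.42
torque -0.321 -> cap -0.259
dimple cand (first..last of plateau) [(-0.35, 9), (-0.16, 9), (0.51, 20)]
```

```bash
python3 -m creep '[{"translation":[0,0,0],"angular":[0,0,-0.13],"jaw":0},{"translation":[0,0,0],"angular":[0,0,-0.26],"jaw":0},{"translation":[0,0,0],"angular":[0,0,-0.39],"jaw":0},{"translation":[0,0,0],"angular":[0,0,-0.52],"jaw":0},{"translation":[0,0,0],"angular":[0,0,-0.62],"jaw":0},{"translation":[0,0,0],"angular":[0,0,-0.69],"jaw":0},{"translation":[0,0,0],"angular":[0,0,-0.72],"jaw":0},{"translation":[0,0,0],"angular":[0,0,-0.74],"jaw":0}]' >/dev/null;python3 dim.py s10
```

```text
t 16.8 p [463.7  50.4 127.6] yang -1.015 F [-0.2 -0.5  1.6] M [-0.036  0.147 -0.039] w 13.8 g 30.0 q6 1.1
cmd turn 0.32
torque 0.033 -> cap 0.303
dimple cand (first..last of plateau) [(-0.41, 34), (0.19, 15), (0.26, 15), (0.33, 15), (0.49, 13), (0.6, 23)]
```

The cap is past any possible bind at almost no torque, so it's free. I'll open it carefully.

```bash
python3 -m creep '[{"translation":[0,0,0],"angular":[0,0,-0.03],"jaw":0},{"translation":[0,0,0],"angular":[0,0,-0.06],"jaw":0},{"translation":[0,0,0],"angular":[0,0,-0.09],"jaw":0},{"translation":[0,0,0],"angular":[0,0,-0.12],"jaw":0},{"translation":[0,0,0],"angular":[0,0,-0.15],"jaw":0},{"translation":[0,0,0],"angular":[0,0,-0.15],"jaw":0},{"translation":[0,0,0],"angular":[0,0,-0.15],"jaw":0},{"translation":[0,0,0],"angular":[0,0,-0.15],"jaw":0}]' >/dev/null;python3 dim.py s11
```

```text
t 18.15 p [463.8  50.2 127.7] yang -0.865 F [0.6 0.4 0.8] M [-0.037  0.149 -0.029] w 13.8 g 30.0 q6 0.95
cmd turn 0.47
torque 0.041 -> cap 0.450
dimple cand (first..last of plateau) [(-0.18, 10), (0.49, 16), (0.69, 29)]
```

Free. On to 1.03 rad (a further 0.56).

```bash
python3 -m creep '[{"translation":[0,0,0],"angular":[0,0,-0.08],"jaw":0},{"translation":[0,0,0],"angular":[0,0,-0.16],"jaw":0},{"translation":[0,0,0],"angular":[0,0,-0.24],"jaw":0},{"translation":[0,0,0],"angular":[0,0,-0.32],"jaw":0},{"translation":[0,0,0],"angular":[0,0,-0.40],"jaw":0},{"translation":[0,0,0],"angular":[0,0,-0.48],"jaw":0},{"translation":[0,0,0],"angular":[0,0,-0.54],"jaw":0},{"translation":[0,0,0],"angular":[0,0,-0.56],"jaw":0}]' >/dev/null;python3 dim.py s12
```

```text
t 19.5 p [463.8  50.2 127.7] yang -0.305 F [ 0.5 -1.   0.9] M [-0.066  0.113 -0.02 ] w 13.9 g 30.0 q6 0.39
cmd turn 1.03
torque 0.044 -> cap 1.008
dimple cand (first..last of plateau) [(-0.47, 29)]
```

```bash
python3 -m creep '[{"translation":[0,0,-2],"angular":[0,0,0],"jaw":0},{"translation":[0,0,-4],"angular":[0,0,0],"jaw":0},{"translation":[0,0,-6],"angular":[0,0,0],"jaw":0},{"translation":[0,0,-8],"angular":[0,0,0],"jaw":0},{"translation":[0,0,-10],"angular":[0,0,0],"jaw":0},{"translation":[0,0,-12],"angular":[0,0,0],"jaw":0},{"translation":[0,0,-12],"angular":[0,0,0],"jaw":0},{"translation":[0,0,-12],"angular":[0,0,0],"jaw":0}]' >/dev/null;python3 dim.py s13
```

```text
t 20.85 p [463.8  50.2 139.7] yang -0.305 F [ 0.  -0.6 -3.2] M [-0.061  0.054  0.047] w 14.0 g 30.0 q6 0.39
cmd turn 1.03
torque 0.017 -> cap 1.021
dimple cand (first..last of plateau) [(-0.18, 35), (0.92, 8), (1.01, 8), (1.27, 15)]
```

```bash
python3 -m creep '[{"translation":[0,0,-6],"angular":[0,0,0],"jaw":0},{"translation":[0,0,-16],"angular":[0,0,0],"jaw":0},{"translation":[0,0,-28],"angular":[0,0,0],"jaw":0},{"translation":[0,0,-42],"angular":[0,0,0],"jaw":0},{"translation":[0,0,-56],"angular":[0,0,0],"jaw":0},{"translation":[0,0,-68],"angular":[0,0,0],"jaw":0},{"translation":[0,0,-78],"angular":[0,0,0],"jaw":0},{"translation":[0,0,-84],"angular":[0,0,0],"jaw":0}]' >/dev/null
python3 -c "
from h import *
st();delta([491.4,325.5,223],-.305)
b=save('side','s14')[90:330,150:400];cv2.imwrite('pics/m14.png',cv2.resize(b,(500,480))[:,:,::-1])"
```

```text
t 22.2 p [464.   50.3 224.3] yang -0.305 F [ 0.2  0.2 -2.4] M [-0.058  0.053  0.013] w 13.9 g 30.0 q6 0.39
shift [270.8 -56.5   1.4] rot [ 0. -0.  0.]
```

View pics/m14.png

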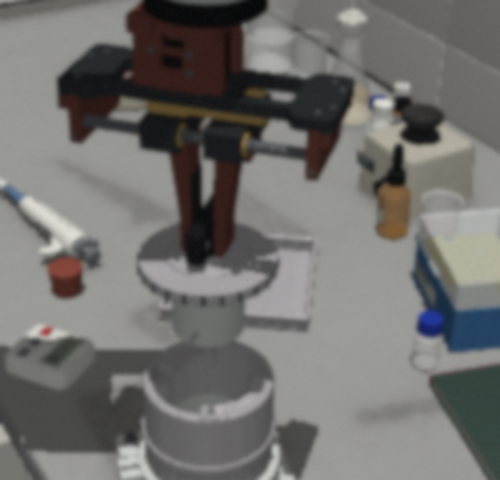

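The cap is clear of the vessel and hangs level in the gripper. The way to the tray is open.

```bash
python3 -m creep '[{"translation":[20,-4,0],"angular":[0,0,0],"jaw":0},{"translation":[60,-12,0],"angular":[0,0,0],"jaw":0},{"translation":[105,-22,0],"angular":[0,0,0],"jaw":0},{"translation":[150,-31,0],"angular":[0,0,0],"jaw":0},{"translation":[195,-41,0],"angular":[0,0,0],"jaw":0},{"translation":[235,-49,0],"angular":[0,0,0],"jaw":0},{"translation":[260,-54,0],"angular":[0,0,0],"jaw":0},{"translation":[271,-56.5,0],"angular":[0,0,0],"jaw":0}]' >/dev/null
python3 -m creep '[{"translation":[0,0,10],"angular":[0,0,0],"jaw":0},{"translation":[0,0,30],"angular":[0,0,0],"jaw":0},{"translation":[0,0,55],"angular":[0,0,0],"jaw":0},{"translation":[0,0,80],"angular":[0,0,0],"jaw":0},{"translation":[0,0,100],"angular":[0,0,0],"jaw":0},{"translation":[0,0,115],"angular":[0,0,0],"jaw":0},{"translation":[0,0,122],"angular":[0,0,0],"jaw":0},{"translation":[0,0,122],"angular":[0,0,0],"jaw":0}]' >/dev/null
python3 -c "
from h import *
st()
b=save('side','s15')[120:300,180:360];a=save('top','t15')[150:300,180:330];cv2.imwrite('pics/m15.png',np.hstack([cv2.resize(b,(400,400)),cv2.resize(a,(400,400))])[:,:,::-1])"
```

```text
t 24.25 p [491.3 325.3 101.4] yang -0.305 F [-0.2  0.7 -3.1] M [-0.013  0.07  -0.04 ] w 13.8 g 30.0 q6 0.87
```

View pics/m15.png

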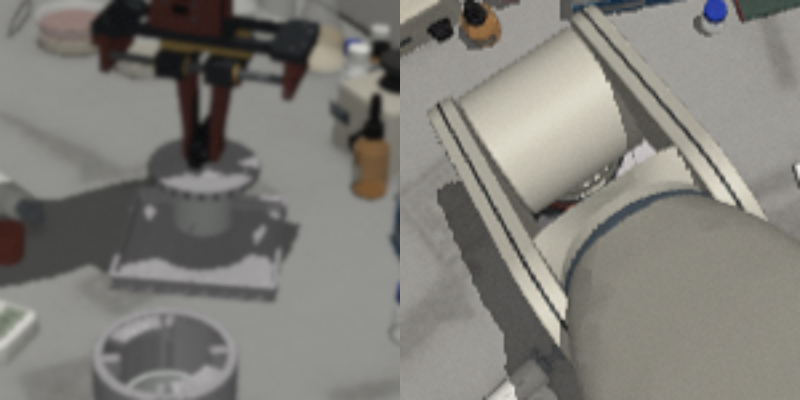

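The cap hangs centred and upright over the tray, about 31 mm above its floor.

```bash
python3 -m creep '[{"translation":[0,0,6],"angular":[0,0,0],"jaw":0},{"translation":[0,0,14],"angular":[0,0,0],"jaw":0},{"translation":[0,0,21],"angular":[0,0,0],"jaw":0},{"translation":[0,0,25],"angular":[0,0,0],"jaw":0},{"translation":[0,0,27.5],"angular":[0,0,0],"jaw":0},{"translation":[0,0,29],"angular":[0,0,0],"jaw":0},{"translation":[0,0,29.5],"angular":[0,0,0],"jaw":0},{"translation":[0,0,29.5],"angular":[0,0,0],"jaw":0}]' >/dev/null
python3 -c "
from h import *
st()"
python3 -m creep '[{"translation":[0,0,0.3],"angular":[0,0,0],"jaw":0},{"translation":[0,0,0.6],"angular":[0,0,0],"jaw":0},{"translation":[0,0,0.9],"angular":[0,0,0],"jaw":0},{"translation":[0,0,1.2],"angular":[0,0,0],"jaw":0},{"translation":[0,0,1.4],"angular":[0,0,0],"jaw":0},{"translation":[0,0,1.4],"angular":[0,0,0],"jaw":0},{"translation":[0,0,1.4],"angular":[0,0,0],"jaw":0},{"translation":[0,0,1.4],"angular":[0,0,0],"jaw":0}]' >/dev/null
python3 -c "
from h import *
st()"
```

```text
t 25.35 p [491.5 325.8  72.5] yang -0.305 F [-0.8  0.2 -1.2] M [-0.122  0.135  0.009] w 14.0 g 30.0 q6 0.87
t 26.35 p [491.8 326.   71.2] yang -0.305 F [0.6 1.7 5.3] M [-0.209  0.145  0.033] w 13.9 g 30.0 q6 0.87
```

Contact is light, about 8 N net. I'll release.

```bash
python3 -m creep '[{"translation":[0,0,0],"angular":[0,0,0],"jaw":0.18},{"translation":[0,0,0],"angular":[0,0,0],"jaw":0.22},{"translation":[0,0,0],"angular":[0,0,0],"jaw":0.3},{"translation":[0,0,0],"angular":[0,0,0],"jaw":0.4},{"translation":[0,0,0],"angular":[0,0,0],"jaw":0.5},{"translation":[0,0,0],"angular":[0,0,0],"jaw":0.55},{"translation":[0,0,0],"angular":[0,0,0],"jaw":0.55},{"translation":[0,0,0],"angular":[0,0,0],"jaw":0.55}]' >/dev/null
python3 -c "
from h import *
st()"
python3 -m creep '[{"translation":[0,0,-6],"angular":[0,0,0],"jaw":0.55},{"translation":[0,0,-16],"angular":[0,0,0],"jaw":0.55},{"translation":[0,0,-30],"angular":[0,0,0],"jaw":0.55},{"translation":[0,0,-46],"angular":[0,0,0],"jaw":0.55},{"translation":[0,0,-64],"angular":[0,0,0],"jaw":0.55},{"translation":[0,0,-82],"angular":[0,0,0],"jaw":0.55},{"translation":[0,0,-98],"angular":[0,0,0],"jaw":0.55},{"translation":[0,0,-104],"angular":[0,0,0],"jaw":0.55}]' >/dev/null
python3 -c "
from h import *
st()
b=save('side','s16')[120:300,180:360];cv2.imwrite('pics/m16.png',cv2.resize(b,(540,540))[:,:,::-1])"
```

```text
t 27.35 p [491.4 325.7  70.8] yang -0.305 F [0.1 0.4 0.7] M [-0.024  0.092 -0.05 ] w 48.5 g 0.0 q6 0.87
t 28.35 p [491.8 326.  176.3] yang -0.305 F [ 0.3 -0.1 -0.1] M [-0.053  0.049  0.   ] w 48.3 g 0.0 q6 0.87
```

View pics/m16.png

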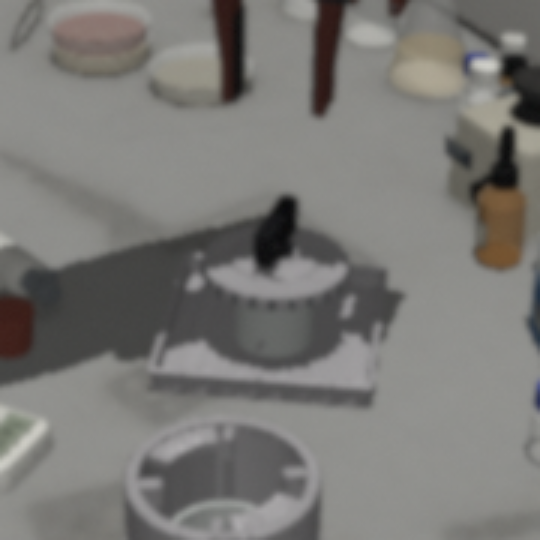

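The cap stands upright on its plug in the middle of the tray, around (275,290) in the picture, and the gripper is well clear above it.

```bash
python3 -c "
from workcell import ctrl
print(ctrl.close_job())"
```

```text
the job is handed in; nothing more can be done
None
```

The cap broke free after four alternating pushes (highest torque about 0.4 N m, below the 0.5 N m shear limit). I turned it open to about 1.0 rad, lifted it out and stood it upright on its plug in the tray, and handed the job in at about 28 s.

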